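# Pack the desk set into its foam inserts

### The job

Pack one desk set: put the pencil pot, the paper-clip tin, the pen case and the card tin each into the foam insert whose cut-out has its shape and size, the right way up as they stand now and seated flat on the bottom of the cut-out. Any order will do; let go of them all at the end.

Things in the scene. Friction and masses are not known exactly. Their poses are not given: they have to be found in the camera images.
- pot: pencil pot: open-topped round aluminium cup, outside diameter 60 mm, height 64 mm, wall 3 mm, standing loose on the bench, about 0.16 kg; origin at the centre of its underside, z up
- clip_tin: paper-clip tin: small closed round aluminium tin, diameter 42 mm at its lid (the top 10 mm), 40 mm below, height 34 mm, standing loose on the bench, about 0.11 kg; origin at the centre of its underside, z up
- pen_case: pen case: long closed aluminium box 140 mm (its x) by 32 mm (its y) by 28 mm high with a dark seam and clasp, lying loose on the bench, about 0.14 kg; origin at the centre of its underside, x along its length, z up; it may go in either way round
- card_tin: card tin: flat closed aluminium box 90 mm (its x) by 56 mm (its y) by 26 mm high with a dark seam, lying loose on the bench, about 0.13 kg; origin at the centre of its underside, x along its length, z up; it may go in either way round
- pot_insert: packing insert fixed flat on the bench: dark foam frame on a brown card base, 96 x 96 mm outside, 10 mm high, with a round hole 72 mm across cut through the foam: recess 6 mm deep, 6 mm of play on each side of the product; origin at the centre of its underside; recess floor at z = +4 mm, foam top at z = +10 mm; z up; for the pencil pot
- clip_tin_insert: packing insert fixed flat on the bench: dark foam frame on a brown card base, 80 x 80 mm outside, 10 mm high, with a round hole 54 mm across cut through the foam: recess 6 mm deep, 6 mm of play on each side of the product; origin at the centre of its underside; recess floor at z = +4 mm, foam top at z = +10 mm; z up; for the paper-clip tin
- pen_case_insert: packing insert fixed flat on the bench: dark foam frame on a brown card base, 172 (x) x 66 (y) mm outside, 10 mm high, with a long hole 152 mm (along its x) by 44 mm (y) cut through the foam: recess 6 mm deep, 6 mm of play on each side of the product; origin at the centre of its underside; recess floor at z = +4 mm, foam top at z = +10 mm; z up, x along its length; for the pen case
- card_tin_insert: packing insert fixed flat on the bench: dark foam frame on a brown card base, 122 (x) x 88 (y) mm outside, 10 mm high, with a rectangular hole 102 mm (along its x) by 68 mm (y) cut through the foam: recess 6 mm deep, 6 mm of play on each side of the product; origin at the centre of its underside; recess floor at z = +4 mm, foam top at z = +10 mm; z up, x along its length; for the card tin

How it is judged:
By the outcome, as a careful person would: the job done as asked, in the order asked, and still so for the second after the job is handed in, with the robot touching nothing.
It also fails if it takes over 102 s, if anything falls off the work surface, if the arm or the gripper's body presses on something with over 40 N, if the wrist force passes 120 N, or if a joint passes its speed limit or range.

### The arm

A 6-joint arm with a two-finger parallel gripper is mounted at the origin on the work surface. World frame = base frame: x ahead of the robot, y to its left, z up, the work surface at z = 0. Lengths are in m, angles in degrees, forces in N, time in s.
With the tool pointing down it reaches from about 0.4 to 0.825 m from the base axis. Payload 7 kg.
Tool frame: the origin (TCP) lies on the centre line of the jaws, within the pads' length; the fingertips stand 8 mm ahead of it and the grasp point (between the pads) lies 11 mm behind it; z points along the fingers, y is the line along which they close (so a half turn about z gives the same grasp; the last joint's range is limited). The gripper opens to 88 mm and grips with 3 to 60 N. Pads are 19 mm wide; open, the fingers measure 130 mm over their backs; the gripper's body (78 mm by 193 mm) begins 47 mm behind the grasp point.
Start: joints at [82.913, 20.546, 0.682, 0, -70.136, -16.507], TCP at [0.27, 0.619, 0.235] pointing down, gripper open.
Joint ranges: [-176.03, 176.03], [-82.01, 121.73], [-58.28, 71.71], [-173.87, 95.51], [-174.79, -0.11], [-173.66, 173.66]. Speed limits (degrees/s): [136.94, 136.94, 172.46, 180, 180, 180].

### API

Orientations are given as [roll, pitch, yaw] about the fixed x, y, z axes, in that order (R = Rz(yaw) Ry(pitch) Rx(roll)).
In Python, from plant import r gives the robot as it stands.
- The arm moves only by the tool carry_out, never from a script. Its argument "targets" is a list of rows, each a list of 6 numbers: the shift along the tool's x, y, z scaled (see below), then the turn, a rotation vector about the tool's x, y, z scaled (see below). A call has 1 to 5 rows; each row shifts and turns the commanded pose from where the row before left it, along the tool's axes as they then stand; what a row does not reach is not made up. The controller multiplies each number of a shift by 0.5 m and each number of a turn by 60 degrees. A row lasts 1/8 s, in which the tool goes at most 62.5 mm and 10.7 degrees, less where a joint would pass 70% of its speed; a pose out of reach is approached as far as the arm can. A call with a number of a shift or a turn outside -1 to 1 is refused whole. A call with a gripper value outside its range is refused whole. "hand" is the opening, from 0 (shut) to 1 (fully open), set as the call begins (left out, the last holds). The fingers move at their own pace and stop on an object; "squeeze" is the grip in N (left out, the last holds). Time passes only in rows, so rows that do not move let the fingers close. It gives the time, the measured TCP pose, the force, the opening and the grip force at its end, in the units of the state.
- r.get_state(): the state, without advancing time (a new reading comes with each control period).
- r.capture(name): name is "scene" or "top" or "wrist"; returns the picture (400x640x3 uint8, red, green, blue); there is no depth.
- r.camera_info(name): a dict with "K" (3x3 intrinsics, pixels), "eye" and "attitude" of the camera in the world. Camera axes: x right, y down, z forward; pixel columns grow to the right and rows downward; lengths in m; the calibration is good to about 2 mm. The wrist camera is an equidistant fisheye: a pixel r from the principal point sees the ray r / f radians off the axis. A picture is of the moment at which its call begins: read the wrist's pose just before it. camera_info takes no time and is no camera call; for the wrist camera it gives the pose at the moment of the call.
- r.close_job(): hands the job in; it is judged then, once.
The state is a dict: "time_s": time; "joints": joint angles; "qd": joint speeds; "joint_torque": joint torques, N m; "tcp_pos": TCP position; "eef_rot": TCP orientation; "contact_force": force on the tool from outside, world axes, zero at the start; "moment": the same for the moment, N m; "gripper_width": finger opening in m; "gripper_force": force on a finger pad.
Only numpy, scipy, OpenCV 4.12 (cv2) and the standard library are available. Lean on these libraries where they do the work, as an engineer would, in place of code of your own. Each camera call takes 0.05 s, during which the arm holds its last target. There are 200 camera calls.

## Working session

There is one attempt and no reset: what is moved stays moved. The work goes in short steps, Python scripts to look and compute and a tool call to move; the robot and the scene stay as the last step left them, time stands still between calls to the robot, and variables do not carry over. Pictures are saved under pics/ and viewed, at most 14 in all, crops included, and the job is handed in when it is done.

Besides the shell and the picture viewer there is one more tool, called after "Request:" in YAML: its name, and indented under it one key for each argument. carry_out: Moves the arm, as the interface text tells. Its arguments: {"type":"object","properties":{"targets":{"type":"array","items":{"type":"array","items":{"type":"number","minimum":-1,"maximum":1}}},"hand":{"type":"number"},"squeeze":{"type":"number"}},"required":["targets"]}

```bash
ls; mkdir -p pics; python3 - <<'E'
from plant import r
import cv2
for n in ("scene","top"):
    im=r.capture(n); cv2.imwrite(f"pics/{n}0.png",im[:,:,::-1]); print(n,r.camera_info(n))
s=r.get_state(); print(s)
E
```

```text
pics
scene {'K': array([[457.15542524,   0.        , 323.70678497],
       [  0.        , 457.15542524, 197.79135463],
       [  0.        ,   0.        ,   1.        ]]), 'eye': array([1.1886544 , 0.51941456, 0.78967115]), 'attitude': array([-132.41578776,    0.45208973,  129.47228206])}
top {'K': array([[473.14611553,   0.        , 320.12191933],
       [  0.        , 473.14611553, 211.40542894],
       [  0.        ,   0.        ,   1.        ]]), 'eye': array([ 0.33772861, -0.00995273,  1.05674246]), 'attitude': array([-1.68974519e+02,  1.21843591e-01, -9.11479599e+01])}
{'time_s': 0.1, 'joints': array([ 8.29130330e+01,  2.05877639e+01,  6.40110914e-01, -1.68503450e-02,
       -7.01363242e+01, -1.65063425e+01]), 'qd': array([ 0.0480568 , -0.14478574,  0.08562689,  0.11195215,  0.0258829 ,
        0.00585757]), 'joint_torque': array([-1.64334186e-03, -5.84162915e+01,  2.93750560e+01,  7.01557875e+00,
        1.01603186e-02, -5.76525213e-05]), 'tcp_pos': array([0.27002909, 0.61818009, 0.23372254]), 'eef_rot': array([ 1.79914983e+02, -8.67331832e-03, -2.35990401e+01]), 'contact_force': array([-0.31440769, -0.44081293,  0.09869423]), 'moment': array([ 0.02301567, -0.02089182,  0.01981001]), 'gripper_force': 0.0, 'gripper_width': 0.08781564831162414}
```

View pics/scene0.png

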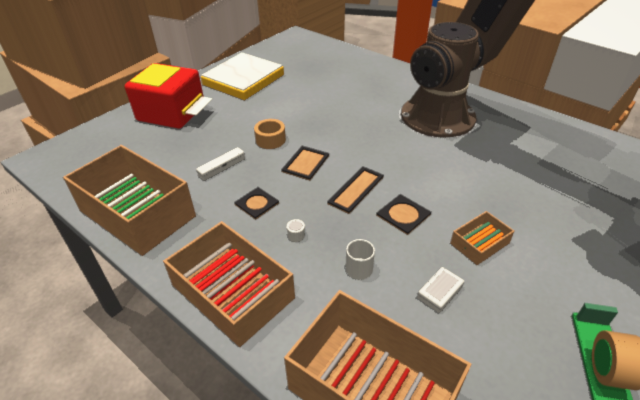

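View pics/top0.png

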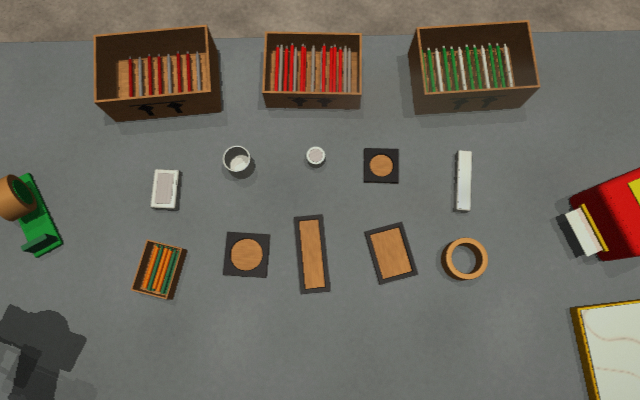

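Top view: the loose items are the card tin (165,190), pot (237,160), clip tin (316,156) and pen case (463,181). The inserts are pot (246,255), pen (312,254), card (390,252) and clip (381,166). I'll fit silhouettes to these.

```bash
cat > h.py <<'E'
import numpy as np, cv2
from scipy.spatial.transform import Rotation as R
from scipy.optimize import minimize
def box(a,b,z0,z1): return np.array([[x,y,z] for x in(-a/2,a/2) for y in(-b/2,b/2) for z in(z0,z1)])
def cyl(d,z0,z1):
    t=np.linspace(0,2*np.pi,48,endpoint=False); return np.array([[d/2*np.cos(u),d/2*np.sin(u),z] for u in t for z in(z0,z1)])
M={'pot':cyl(.06,0,.064),'clip':np.vstack([cyl(.042,.024,.034),cyl(.04,0,.024)]),'pen':box(.14,.032,0,.028),'card':box(.09,.056,0,.026),
'potI':box(.096,.096,0,.01),'clipI':box(.08,.08,0,.01),'penI':box(.172,.066,0,.01),'cardI':box(.122,.088,0,.01)}
class Cam:
    def __init__(s,i): s.K=i['K']; s.e=i['eye']; s.R=R.from_euler('xyz',i['attitude'],degrees=True).as_matrix()
    def proj(s,P): q=(P-s.e)@s.R; q=q@s.K.T; return q[:,:2]/q[:,2:]
    def ray(s,uv,z): d=s.R@np.linalg.solve(s.K,[*uv,1]); return s.e+d*(z-s.e[2])/d[2]
def place(P,x,y,yaw): return P@R.from_euler('z',yaw,degrees=True).as_matrix().T+[x,y,0]
S=8
def hullmask(uv,o,n):
    m=np.zeros((n*S,n*S),np.uint8); p=((uv-o+.5)*S)
    cv2.fillConvexPoly(m,cv2.convexHull(np.round(p).astype(np.int32)),1); return cv2.resize(m.astype(np.float32),(n,n),interpolation=cv2.INTER_AREA)
E
cat > fit.py <<'E'
from h import *; from plant import r
im=cv2.imread('pics/top0.png'); c=Cam(r.camera_info('top'))
seed={'card':(165,190,0),'pot':(237,160,0),'clip':(316,156,0),'pen':(463,181,0),'potI':(246,255,0),'penI':(312,254,0),'cardI':(390,252,0),'clipI':(381,166,0)}
vis=cv2.resize(im,None,fx=3,fy=3,interpolation=cv2.INTER_CUBIC)
n=110
for k,(u,v,_) in seed.items():
    o=np.array([u-n//2,v-n//2]); w=im[o[1]:o[1]+n,o[0]:o[0]+n].astype(int)
    g=w.mean(2); bg=np.median(g); sat=w.max(2)-w.min(2)
    m=((g<bg-45)|(sat>50)) if k[-1]=='I' else (g>bg+22)
    m=cv2.morphologyEx(m.astype(np.uint8),cv2.MORPH_OPEN,np.ones((2,2)))
    _,l,st,_=cv2.connectedComponentsWithStats(m); h=n//2
    lab=np.bincount(l[h-12:h+12,h-12:h+12].ravel(),minlength=2)[1:].argmax()+1
    cn=cv2.findContours((l==lab).astype(np.uint8),cv2.RETR_EXTERNAL,cv2.CHAIN_APPROX_NONE)[0]
    m=np.zeros((n,n),np.uint8); cv2.drawContours(m,cn,-1,1,-1); m=m.astype(np.float32)
    f=lambda p:np.abs(hullmask(c.proj(place(M[k],*p)),o,n)-m).sum()
    p0=c.ray((u,v),.01)[:2]; best=None
    for y in ([0] if k in('pot','clip') else range(-90,90,15)):
        q=minimize(f,[*p0,y],method='Nelder-Mead',options=dict(initial_simplex=[[*p0,y],[p0[0]+.01,p0[1],y],[p0[0],p0[1]+.01,y],[*p0,y+10]],xatol=1e-4))
        if best is None or q.fun<best.fun: best=q
    print(k,np.round(best.x,4),'xor',round(best.fun,1),'of',m.sum(),bg)
    hl=cv2.convexHull(((c.proj(place(M[k],*best.x))+.5)*3).astype(np.int32)); cv2.polylines(vis,[hl],True,(255,0,255),1)
cv2.imwrite('pics/fit.png',cv2.resize(vis[380:920,400:1500],(800,393)))
E
python3 fit.py
```

```text
card [0.6002 0.3386 2.1662] xor 257.7 of 913.0 113.66666666666667
pot [ 0.6357  0.1524 16.0305] xor 536.3 of 253.0 113.66666666666667
clip [ 0.6684 -0.0055 -1.3847] xor 62.7 of 270.0 111.66666666666667
pen [  0.6075  -0.3427 -10.2962] xor 293.9 of 804.0 113.33333333333333
potI [  0.4467   0.1523 -95.1539] xor 48.2 of 1893.0 113.66666666666667
penI [0.4459 0.0077 4.6157] xor 84.8 of 2243.0 113.66666666666667
cardI [ 0.4438 -0.1678 13.8682] xor 62.0 of 2177.0 114.0
clipI [ 0.6459 -0.1562 -3.1868] xor 33.4 of 1209.0 112.66666666666667
```

View pics/fit.png

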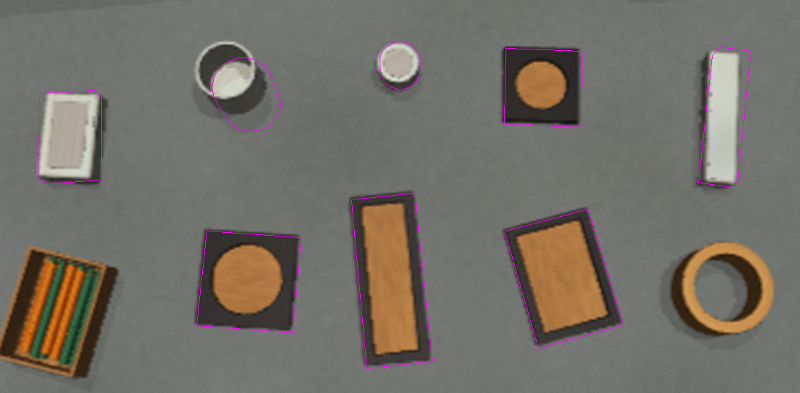

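Insert fits are good. The object side faces are dark, so I'll refit those using only the bright top faces.

```bash
cat > fit2.py <<'E'
from h import *; from plant import r
T={'pot':cyl(.06,.064,.064),'clip':cyl(.042,.034,.034),'pen':box(.14,.032,.028,.028),'card':box(.09,.056,.026,.026)}
im=cv2.imread('pics/top0.png'); c=Cam(r.camera_info('top'))
seed={'card':(165,190),'pot':(237,160),'clip':(316,156),'pen':(463,181)}
vis=cv2.resize(im,None,fx=6,fy=6,interpolation=cv2.INTER_CUBIC); n=90; out=[]
for k,(u,v) in seed.items():
    o=np.array([u-n//2,v-n//2]); w=im[o[1]:o[1]+n,o[0]:o[0]+n].astype(int)
    g=w.mean(2); sat=w.max(2)-w.min(2)
    m=((g>135)&(sat<60)); yy,xx=np.mgrid[:n,:n]
    m&=np.hypot(xx-n/2,yy-n/2)<(40 if k=='pen' else 26)
    m=cv2.morphologyEx(m.astype(np.uint8),cv2.MORPH_OPEN,np.ones((2,2)))
    pts=np.argwhere(m)[:,::-1].astype(np.int32); hm=np.zeros((n,n),np.uint8); cv2.fillConvexPoly(hm,cv2.convexHull(pts),1); hm=hm.astype(np.float32)
    f=lambda p:np.abs(hullmask(c.proj(place(T[k],*p)),o,n)-hm).sum()
    p0=c.ray((u,v),T[k][0,2])[:2]; best=None
    for y in ([0] if k in('pot','clip') else range(-30,31,10)):
        q=minimize(f,[*p0,y],method='Nelder-Mead',options=dict(initial_simplex=[[*p0,y],[p0[0]+.01,p0[1],y],[p0[0],p0[1]+.01,y],[*p0,y+10]],xatol=1e-4))
        if best is None or q.fun<best.fun: best=q
    print(k,np.round(best.x,4),'xor',round(best.fun,1),'of',hm.sum())
    for P,col in((T[k],(255,0,255)),(M[k]*[1,1,0],(0,255,0))):
        cv2.polylines(vis,[cv2.convexHull(((c.proj(place(P,*best.x))+.5)*6).astype(np.int32))],True,col,1)
    out.append(vis[(v-45)*6:(v+45)*6,(u-33)*6:(u+33)*6])
cv2.imwrite('pics/fit2.png',cv2.resize(np.hstack(out),(800,270)))
E
python3 fit2.py
```

```text
card [ 0.5973  0.3349 -2.4853] xor 43.8 of 953.0
pot [0.6516 0.1682 2.6214] xor 32.5 of 581.0
clip [ 6.6570e-01 -5.3000e-03  6.4451e+00] xor 14.8 of 275.0
pen [ 0.6025 -0.3382 -5.7471] xor 45.8 of 843.0
```

View pics/fit2.png

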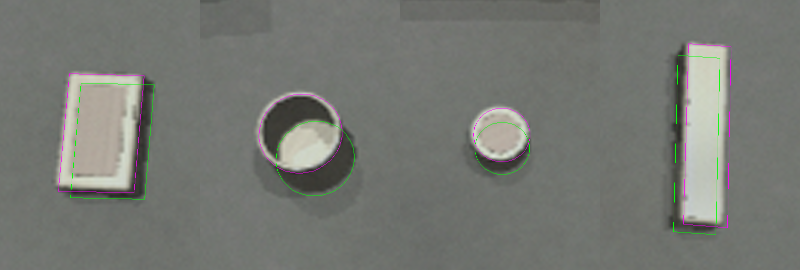

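The top-face fits look right, so I can start moving. First the card tin: turn to its yaw and approach.

Request:
carry_out:
  targets:
    - [0,0,0,0,0,-0.117]
    - [0,0,0,0,0,-0.117]
    - [0,0,0,0,0,-0.117]
  hand: 1
  squeeze: 20

```text
time_s: 0.48
tcp_pos: [0.2701, 0.6183, 0.234]
eef_rot: [179.9, 0.0, -2.3]
contact_force: [1.0, -0.6, 0.2]
gripper_width: 0.0876
gripper_force: 0.0
```

Request:
carry_out:
  targets:
    - [0.085,0.067,0,0,0,0]
    - [0.085,0.067,0,0,0,0]
    - [0.085,0.067,0,0,0,0]
    - [0.085,0.067,0,0,0,0]
    - [0.085,0.067,0,0,0,0]

```text
time_s: 1.1
tcp_pos: [0.476, 0.4404, 0.2342]
eef_rot: [180.0, 0.0, -2.5]
contact_force: [-0.3, 0.9, -0.2]
gripper_width: 0.0878
gripper_force: 0.0
```

Request:
carry_out:
  targets:
    - [0.085,0.067,0.06,0,0,0]
    - [0.085,0.067,0.06,0,0,0]
    - [0.085,0.067,0.06,0,0,0]
    - [0,0,0,0,0,0]

```text
time_s: 1.6
tcp_pos: [0.5987, 0.3315, 0.1403]
eef_rot: [179.7, 0.3, -2.8]
contact_force: [-0.4, 0.1, 0.9]
gripper_width: 0.0876
gripper_force: 0.0
```

```bash
cat >> h.py <<'E'
def wproj(i,P):
    q=(P-i['eye'])@R.from_euler('xyz',i['attitude'],degrees=True).as_matrix()
    rho=np.hypot(q[:,0],q[:,1]); th=np.arctan2(rho,q[:,2]); K=i['K']
    return np.c_[K[0,2]+K[0,0]*th*q[:,0]/rho, K[1,2]+K[1,1]*th*q[:,1]/rho]
E
python3 - <<'E'
from h import *; from plant import r
print(r.get_state()['tcp_pos'],r.get_state()['eef_rot']); i=r.camera_info('wrist'); im=r.capture('wrist')[:,:,::-1].copy(); print(i)
for z in(0,.026):
    p=wproj(i,place(np.array([[-.045,-.028,z],[.045,-.028,z],[.045,.028,z],[-.045,.028,z]]),.5973,.3349,-2.5))
    cv2.polylines(im,[np.round(p).astype(np.int32)],True,(255,0,255) if z else (0,255,0),1)
cv2.imwrite('pics/w1.png',im)
E
```

```text
[0.59866017 0.33152901 0.14034849] [179.73508514   0.27770426  -2.8116328 ]
{'K': array([[309.70691629,   0.        , 315.48420941],
       [  0.        , 309.70691629, 198.67380283],
       [  0.        ,   0.        ,   1.        ]]), 'eye': array([0.67346226, 0.32829313, 0.29143653]), 'attitude': array([163.8604516 ,  -0.25322517, -92.77232674])}
```

View pics/w1.png

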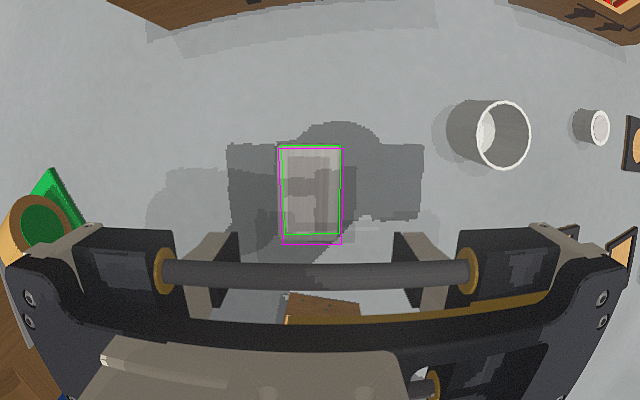

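The fit matches in the wrist view too: the card tin lies at about (277–342, 145–244). Descending.

Request:
carry_out:
  targets:
    - [-0.003,-0.006,0.06,0,0,0]
    - [0,0,0.06,0,0,0]
    - [0,0,0.06,0,0,0]
    - [0,0,0.05,0,0,0]
    - [0,0,0,0,0,0]

```text
time_s: 2.28
tcp_pos: [0.5951, 0.3391, 0.0283]
eef_rot: [179.9, 0.1, -2.5]
contact_force: [0.8, -0.0, 0.1]
gripper_width: 0.0874
gripper_force: 0.0
```

Request:
carry_out:
  targets:
    - [0.003,0.006,0.02,0,0,0]
    - [0,0,0,0,0,0]

```text
time_s: 2.52
tcp_pos: [0.598, 0.3359, 0.02]
eef_rot: [-180.0, -0.0, -2.5]
contact_force: [-0.7, -0.3, 0.0]
gripper_width: 0.0875
gripper_force: 0.0
```

Request:
carry_out:
  targets:
    - [0,0,0,0,0,0]
    - [0,0,0,0,0,0]
    - [0,0,0,0,0,0]
    - [0,0,0,0,0,0]
    - [0,0,0,0,0,0]
  hand: 0
  squeeze: 25

```text
time_s: 3.15
tcp_pos: [0.5982, 0.336, 0.0199]
eef_rot: [-180.0, -0.0, -2.5]
contact_force: [-0.3, 0.4, 1.0]
gripper_width: 0.0559
gripper_force: 24.9
```

Gripped at 55.9 mm. Lift, turn and carry it to the card insert.

Request:
carry_out:
  targets:
    - [0,0,-0.06,0,0,0]
    - [0,0,-0.07,0,0,0]
    - [0,0,-0.07,0,0,-0.091]
    - [0,0,0,0,0,-0.091]
    - [0,0,0,0,0,-0.091]

```text
time_s: 3.78
tcp_pos: [0.5978, 0.3356, 0.1199]
eef_rot: [-180.0, -0.0, 14.0]
contact_force: [-0.1, -0.1, -0.8]
gripper_width: 0.0562
gripper_force: 24.9
```

Request:
carry_out:
  targets:
    - [-0.03,0.05,0,0,0,0]
    - [-0.054,0.09,0,0,0,0]
    - [-0.054,0.09,0,0,0,0]
    - [-0.054,0.09,0,0,0,0]
    - [-0.054,0.09,0,0,0,0]

```text
time_s: 4.4
tcp_pos: [0.5266, 0.1056, 0.1194]
eef_rot: [180.0, 0.0, 13.9]
contact_force: [1.8, -0.5, -0.2]
gripper_width: 0.0561
gripper_force: 25.0
```

Request:
carry_out:
  targets:
    - [-0.054,0.09,0,0,0,0]
    - [-0.054,0.09,0,0,0,0]
    - [-0.054,0.09,0,0,0,0]
    - [-0.054,0.09,0,0,0,0]
    - [-0.054,0.09,0,0,0,0]

```text
time_s: 5.03
tcp_pos: [0.4494, -0.1449, 0.1196]
eef_rot: [-180.0, -0.0, 13.9]
contact_force: [1.1, -1.0, -0.9]
gripper_width: 0.0563
gripper_force: 25.0
```

Request:
carry_out:
  targets:
    - [-0.024,0.045,0,0,0,0]
    - [0,0,0,0,0,0]
    - [0,0,0,0,0,0]

```text
time_s: 5.4
tcp_pos: [0.444, -0.1681, 0.1195]
eef_rot: [-180.0, 0.0, 13.8]
contact_force: [-0.3, 0.3, -1.2]
gripper_width: 0.0553
gripper_force: 24.9
```

Request:
carry_out:
  targets:
    - [0,0,0.06,0,0,0]
    - [0,0,0.06,0,0,0]
    - [0,0,0.05,0,0,0]
    - [0,0,0.01,0,0,0]
    - [0,0,0.006,0,0,0]

```text
time_s: 6.02
tcp_pos: [0.4447, -0.1677, 0.0268]
eef_rot: [180.0, -0.0, 13.9]
contact_force: [0.4, -0.1, -0.1]
gripper_width: 0.0556
gripper_force: 24.9
```

Request:
carry_out:
  targets:
    - [0,0,0.003,0,0,0]
    - [0,0,0.002,0,0,0]
    - [0,0,0,0,0,0]

```text
time_s: 6.4
tcp_pos: [0.4444, -0.1682, 0.0245]
eef_rot: [180.0, -0.0, 13.8]
contact_force: [0.8, -0.4, -0.7]
gripper_width: 0.0557
gripper_force: 24.9
```

Request:
carry_out:
  targets:
    - [0,0,0.001,0,0,0]
    - [0,0,0,0,0,0]
    - [0,0,0,0,0,0]
    - [0,0,0,0,0,0]
    - [0,0,0,0,0,0]
  hand: 1

```text
time_s: 7.02
tcp_pos: [0.4441, -0.1682, 0.0236]
eef_rot: [-180.0, 0.0, 13.8]
contact_force: [0.3, -1.2, -0.2]
gripper_width: 0.087
gripper_force: 0.0
```

Request:
carry_out:
  targets:
    - [0,0,-0.03,0,0,0]
    - [0,0,-0.06,0,0,0]
    - [0,0,-0.06,0,0,0]
    - [0,0,-0.06,0,0,0]
    - [0,0,0,0,0,0]

```text
time_s: 7.65
tcp_pos: [0.4457, -0.1682, 0.1308]
eef_rot: [179.9, -0.3, 13.9]
contact_force: [0.7, 0.1, 0.2]
gripper_width: 0.0878
gripper_force: 0.0
```

```bash
python3 - <<'E'
from h import *; from plant import r
cv2.imwrite('pics/w2.png',r.capture('wrist')[:,:,::-1])
E
```

```text
(no output)
```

View pics/w2.png

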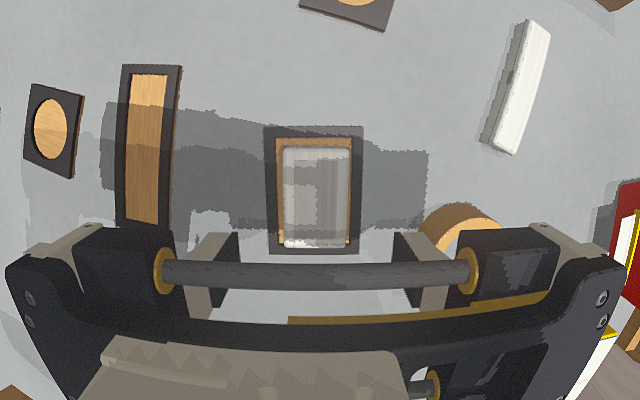

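Card tin is seated at (283–350, 148–245), with brown floor visible on its margins. Next the pen case.

Request:
carry_out:
  targets:
    - [0,0,0,0,0,0.109]
    - [0,0,0,0,0,0.109]
    - [0,0,0,0,0,0.109]

```text
time_s: 8.07
tcp_pos: [0.4434, -0.1681, 0.1274]
eef_rot: [180.0, 0.1, -6.0]
contact_force: [0.8, -0.3, -0.2]
gripper_width: 0.0877
gripper_force: 0.0
```

Request:
carry_out:
  targets:
    - [0.07,0.062,0,0,0,0]
    - [0.07,0.062,0,0,0,0]
    - [0.07,0.062,0,0,0,0]
    - [0.07,0.062,0,0,0,0]
    - [0.066,0.06,0,0,0,0]

```text
time_s: 8.7
tcp_pos: [0.6011, -0.3398, 0.1266]
eef_rot: [-180.0, 0.1, -5.8]
contact_force: [1.2, 0.9, -0.1]
gripper_width: 0.0878
gripper_force: 0.0
```

Request:
carry_out:
  targets:
    - [0,0,0.06,0,0,0]
    - [0,0,0.06,0,0,0]
    - [0,0,0.05,0,0,0]
    - [0,0,0,0,0,0]
    - [0,0,0,0,0,0]

```text
time_s: 9.32
tcp_pos: [0.601, -0.3389, 0.0438]
eef_rot: [180.0, 0.0, -5.8]
contact_force: [-0.4, -0.1, 0.1]
gripper_width: 0.0878
gripper_force: 0.0
```

Position matches within 1.5 mm. Going down to 0.019 and closing.

Request:
carry_out:
  targets:
    - [0.003,-0.001,0.03,0,0,0]
    - [0,0,0.02,0,0,0]
    - [0,0,0,0,0,0]

```text
time_s: 9.7
tcp_pos: [0.6015, -0.3382, 0.0174]
eef_rot: [-180.0, 0.1, -5.8]
contact_force: [-0.4, -0.5, -0.7]
gripper_width: 0.0877
gripper_force: 0.0
```

Request:
carry_out:
  targets:
    - [0,0,0,0,0,0]
    - [0,0,0,0,0,0]
    - [0,0,0,0,0,0]
    - [0,0,0,0,0,0]
    - [0,0,0,0,0,0]
  hand: 0

```text
time_s: 10.32
tcp_pos: [0.6023, -0.3385, 0.0187]
eef_rot: [180.0, -0.0, -5.8]
contact_force: [0.0, 0.4, 0.3]
gripper_width: 0.0431
gripper_force: 0.0
```

Request:
carry_out:
  targets:
    - [0,0,0,0,0,0]
    - [0,0,0,0,0,0]
    - [0,0,0,0,0,0]

```text
time_s: 10.7
tcp_pos: [0.6023, -0.3384, 0.0186]
eef_rot: [-180.0, -0.0, -5.8]
contact_force: [0.3, 1.9, 0.9]
gripper_width: 0.0317
gripper_force: 25.0
```

Request:
carry_out:
  targets:
    - [0,0,-0.06,0,0,0]
    - [0,0,-0.07,0,0,0]
    - [0,0,-0.07,0,0,-0.087]
    - [0,0,0,0,0,-0.087]
    - [0,0,0,0,0,0]

```text
time_s: 11.32
tcp_pos: [0.602, -0.3384, 0.1185]
eef_rot: [-180.0, 0.0, 4.6]
contact_force: [0.5, 0.2, -2.1]
gripper_width: 0.0318
gripper_force: 25.0
```

Request:
carry_out:
  targets:
    - [-0.032,-0.089,0,0,0,0]
    - [-0.032,-0.089,0,0,0,0]
    - [-0.032,-0.089,0,0,0,0]
    - [-0.032,-0.089,0,0,0,0]
    - [-0.032,-0.089,0,0,0,0]

```text
time_s: 11.95
tcp_pos: [0.5032, -0.1221, 0.1178]
eef_rot: [180.0, 0.1, 4.5]
contact_force: [-0.1, 0.9, -0.8]
gripper_width: 0.0315
gripper_force: 25.0
```

Request:
carry_out:
  targets:
    - [-0.032,-0.09,0,0,0,0]
    - [-0.032,-0.09,0,0,0,0]
    - [-0.032,-0.09,0,0,0,0]
    - [0,0,0,0,0,0]
    - [0,0,0,0,0,0]

```text
time_s: 12.58
tcp_pos: [0.4455, 0.0075, 0.1183]
eef_rot: [180.0, 0.0, 4.7]
contact_force: [-0.9, 0.0, -2.3]
gripper_width: 0.0317
gripper_force: 25.0
```

Request:
carry_out:
  targets:
    - [0,0,0.06,0,0,0]
    - [0,0,0.06,0,0,0]
    - [0,0,0.05,0,0,0]
    - [0,0,0.01,0,0,0]
    - [0,0,0.006,0,0,0]

```text
time_s: 13.2
tcp_pos: [0.4461, 0.0069, 0.0256]
eef_rot: [180.0, 0.0, 4.6]
contact_force: [0.2, -0.2, -0.6]
gripper_width: 0.0322
gripper_force: 25.0
```

Request:
carry_out:
  targets:
    - [0,0,0.003,0,0,0]
    - [0,0,0.001,0,0,0]
    - [0,0,0,0,0,0]

```text
time_s: 13.58
tcp_pos: [0.4459, 0.0076, 0.024]
eef_rot: [-180.0, -0.1, 4.7]
contact_force: [-0.1, -0.3, -1.8]
gripper_width: 0.0319
gripper_force: 25.0
```

Request:
carry_out:
  targets:
    - [0,0,0.002,0,0,0]
    - [0,0,0,0,0,0]

```text
time_s: 13.82
tcp_pos: [0.4456, 0.0075, 0.0226]
eef_rot: [-180.0, -0.0, 4.7]
contact_force: [0.4, -0.9, -1.9]
gripper_width: 0.0319
gripper_force: 25.0
```

Request:
carry_out:
  targets:
    - [0,0,0,0,0,0]
    - [0,0,0,0,0,0]
    - [0,0,0,0,0,0]
    - [0,0,0,0,0,0]
    - [0,0,0,0,0,0]
  hand: 1

```text
time_s: 14.45
tcp_pos: [0.4457, 0.0074, 0.0226]
eef_rot: [-180.0, -0.0, 4.7]
contact_force: [0.8, -0.4, -0.2]
gripper_width: 0.0764
gripper_force: 0.0
```

Request:
carry_out:
  targets:
    - [0,0,-0.03,0,0,0]
    - [0,0,-0.06,0,0,0]
    - [0,0,-0.06,0,0,0]
    - [0,0,-0.06,0,0,0]
    - [0,0,0,0,0,0]

```text
time_s: 15.08
tcp_pos: [0.4471, 0.008, 0.1297]
eef_rot: [-179.9, -0.3, 4.7]
contact_force: [-0.5, -1.3, -0.3]
gripper_width: 0.0876
gripper_force: 0.0
```

```bash
python3 - <<'E'
from h import *; from plant import r
cv2.imwrite('pics/w3.png',r.capture('wrist')[:,:,::-1])
E
```

```text
(no output)
```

View pics/w3.png

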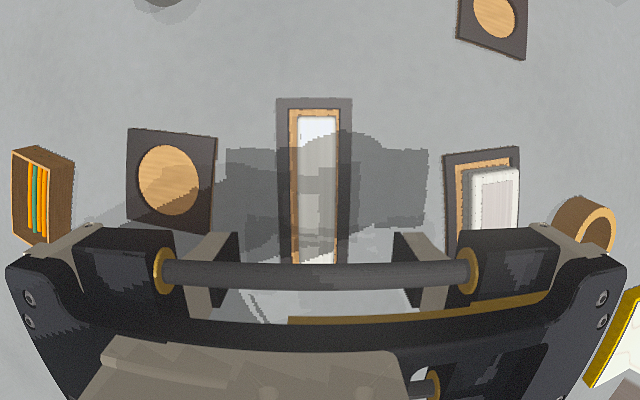

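Pen case is seated at (297–338, 115–265), with margins visible all round. Next the clip tin.

Request:
carry_out:
  targets:
    - [0.087,0.012,0,0,0,0]
    - [0.087,0.013,0,0,0,0]
    - [0.087,0.012,0,0,0,0]
    - [0.087,0.013,0,0,0,0]
    - [0.087,0.012,0,0,0,0]

```text
time_s: 15.75
tcp_pos: [0.6657, -0.0061, 0.1257]
eef_rot: [180.0, 0.1, 4.6]
contact_force: [-0.2, 0.2, 0.5]
gripper_width: 0.0873
gripper_force: 0.0
```

Request:
carry_out:
  targets:
    - [0,0,0.06,0,0,0]
    - [0,0,0.06,0,0,0]
    - [0,0,0.05,0,0,0]
    - [0,0,0,0,0,0]
    - [0,0,0,0,0,0]

```text
time_s: 16.38
tcp_pos: [0.6652, -0.0058, 0.0428]
eef_rot: [180.0, 0.0, 4.7]
contact_force: [0.9, -0.2, 0.1]
gripper_width: 0.0878
gripper_force: 0.0
```

Request:
carry_out:
  targets:
    - [0.001,0,0.03,0,0,0]
    - [0,0,0.019,0,0,0]
    - [0,0,0,0,0,0]

```text
time_s: 16.75
tcp_pos: [0.6647, -0.0059, 0.017]
eef_rot: [180.0, 0.1, 4.7]
contact_force: [-0.2, 0.1, 0.5]
gripper_width: 0.0879
gripper_force: 0.0
```

Request:
carry_out:
  targets:
    - [0,0,0,0,0,0]
    - [0,0,0,0,0,0]
    - [0,0,0,0,0,0]
    - [0,0,0,0,0,0]
    - [0,0,0,0,0,0]
  hand: 0

```text
time_s: 17.38
tcp_pos: [0.6655, -0.0056, 0.0182]
eef_rot: [-180.0, -0.0, 4.7]
contact_force: [-0.1, 0.7, -0.0]
gripper_width: 0.0432
gripper_force: 0.5
```

Request:
carry_out:
  targets:
    - [0,0,0,0,0,0]
    - [0,0,0,0,0,0]
    - [0,0,0,0,0,0]

```text
time_s: 17.75
tcp_pos: [0.6655, -0.0057, 0.0182]
eef_rot: [-180.0, -0.0, 4.7]
contact_force: [0.4, 1.2, 1.7]
gripper_width: 0.0412
gripper_force: 25.0
```

Request:
carry_out:
  targets:
    - [0,0,-0.06,0,0,0]
    - [0,0,-0.07,0,0,0]
    - [0,0,-0.03,0,0,0]
    - [0,0,0,0,0,0]

```text
time_s: 18.25
tcp_pos: [0.6658, -0.0056, 0.0988]
eef_rot: [-180.0, -0.1, 4.7]
contact_force: [-0.1, 0.5, -1.5]
gripper_width: 0.041
gripper_force: 25.0
```

Request:
carry_out:
  targets:
    - [-0.016,0.074,0,0,0,0]
    - [-0.016,0.074,0,0,0,0]
    - [-0.016,0.074,0,0,0,0]
    - [-0.016,0.074,0,0,0,0]
    - [0,0,0,0,0,0]

```text
time_s: 18.88
tcp_pos: [0.6438, -0.1582, 0.0959]
eef_rot: [-180.0, 0.2, 4.5]
contact_force: [0.4, 0.7, -1.3]
gripper_width: 0.0415
gripper_force: 25.0
```

Request:
carry_out:
  targets:
    - [0,0,0.05,0,0,0]
    - [0,0,0.05,0,0,0]
    - [0,0,0.03,0,0,0]
    - [0,0,0.01,0,0,0]
    - [0,0,0,0,0,0]

```text
time_s: 19.5
tcp_pos: [0.6457, -0.1556, 0.028]
eef_rot: [180.0, 0.0, 4.7]
contact_force: [0.2, 0.3, -1.5]
gripper_width: 0.0409
gripper_force: 25.0
```

Centred. Lower the last 6 mm, release and lift.

Request:
carry_out:
  targets:
    - [0,0,0.006,0,0,0]
    - [0,0,0.005,0,0,0]
    - [0,0,0,0,0,0]

```text
time_s: 19.88
tcp_pos: [0.6456, -0.1558, 0.0227]
eef_rot: [-180.0, -0.0, 4.7]
contact_force: [0.1, 0.1, -0.2]
gripper_width: 0.0414
gripper_force: 25.0
```

Request:
carry_out:
  targets:
    - [0,0,0,0,0,0]
    - [0,0,0,0,0,0]
    - [0,0,0,0,0,0]
    - [0,0,0,0,0,0]
    - [0,0,0,0,0,0]
  hand: 1

```text
time_s: 20.5
tcp_pos: [0.6456, -0.1558, 0.0226]
eef_rot: [-180.0, -0.0, 4.7]
contact_force: [-0.2, 0.0, 0.5]
gripper_width: 0.0847
gripper_force: 0.0
```

Request:
carry_out:
  targets:
    - [0,0,-0.03,0,0,0]
    - [0,0,-0.06,0,0,0]
    - [0,0,-0.06,0,0,0]
    - [0,0,-0.07,0,0,0]
    - [0,0,0,0,0,0]

```text
time_s: 21.12
tcp_pos: [0.6478, -0.1561, 0.1374]
eef_rot: [179.9, -0.4, 4.7]
contact_force: [-0.1, -0.1, -0.0]
gripper_width: 0.0875
gripper_force: 0.0
```

```bash
python3 - <<'E'
from h import *; from plant import r
cv2.imwrite('pics/w4.png',r.capture('wrist')[:,:,::-1])
E
```

```text
(no output)
```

View pics/w4.png

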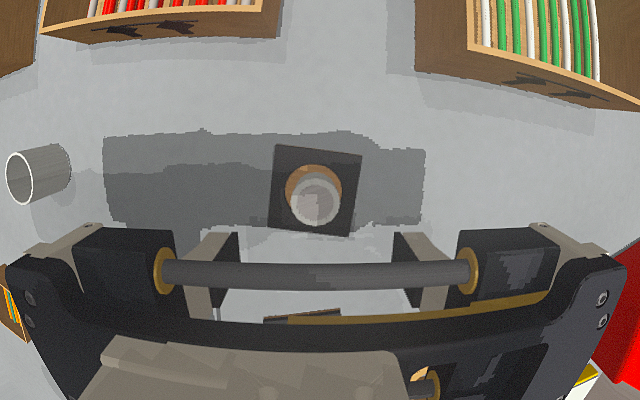

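Clip tin is in its hole at about (289–340, 172–227). Last, the pot.

Request:
carry_out:
  targets:
    - [0.009,-0.092,0,0,0,0]
    - [0.009,-0.092,0,0,0,0]
    - [0.009,-0.092,0,0,0,0]
    - [0.009,-0.092,0,0,0,0]
    - [0.009,-0.092,0,0,0,0]

```text
time_s: 21.8
tcp_pos: [0.6487, 0.0766, 0.132]
eef_rot: [180.0, 0.1, 4.7]
contact_force: [0.7, -0.3, -1.0]
gripper_width: 0.0878
gripper_force: 0.0
```

Request:
carry_out:
  targets:
    - [0.009,-0.092,0,0,0,0]
    - [0.008,-0.092,0,0,0,0]
    - [0,0,0,0,0,0]
    - [0,0,0,0,0,0]

```text
time_s: 22.3
tcp_pos: [0.6497, 0.1675, 0.1319]
eef_rot: [180.0, 0.1, 4.7]
contact_force: [0.0, -0.2, -0.7]
gripper_width: 0.0877
gripper_force: 0.0
```

```bash
python3 - <<'E'
from h import *; from plant import r
print(r.get_state()['tcp_pos']); i=r.camera_info('wrist'); im=r.capture('wrist')[:,:,::-1].copy()
for z in(0,.064):
    cv2.polylines(im,[np.round(wproj(i,place(cyl(.06,z,z)[::2],.6516,.1682,0))).astype(np.int32)],True,(255,0,255) if z else (0,255,0),1)
cv2.imwrite('pics/w5.png',im)
E
```

```text
[0.64969978 0.16751502 0.13190214]
```

View pics/w5.png

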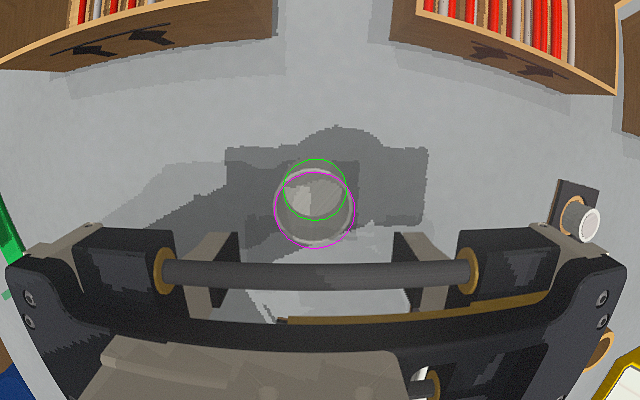

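The pot rim, about (274–355, 168–248), matches the prediction within 2 px. Descend and grip.

Request:
carry_out:
  targets:
    - [0.006,-0.001,0.04,0,0,0]
    - [0,0,0.05,0,0,0]
    - [0,0,0.05,0,0,0]
    - [0,0,0.05,0,0,0]
    - [0,0,0,0,0,0]

```text
time_s: 22.98
tcp_pos: [0.6515, 0.1664, 0.0345]
eef_rot: [179.9, 0.3, 4.6]
contact_force: [-1.3, -0.3, -0.4]
gripper_width: 0.0873
gripper_force: 0.0
```

Request:
carry_out:
  targets:
    - [0,0,0,0,0,0]
    - [0,0,0,0,0,0]
    - [0,0,0,0,0,0]
    - [0,0,0,0,0,0]
    - [0,0,0,0,0,0]
  hand: 0

```text
time_s: 23.6
tcp_pos: [0.6538, 0.1687, 0.0385]
eef_rot: [-180.0, -0.1, 4.7]
contact_force: [-1.3, 0.9, 6.2]
gripper_width: 0.0605
gripper_force: 25.0
```

Request:
carry_out:
  targets:
    - [0,0,0,0,0,0]
    - [0,0,0,0,0,0]

```text
time_s: 23.85
tcp_pos: [0.6538, 0.1687, 0.0386]
eef_rot: [-180.0, -0.1, 4.7]
contact_force: [-1.4, -0.0, 6.5]
gripper_width: 0.0606
gripper_force: 25.0
```

Request:
carry_out:
  targets:
    - [0,0,-0.04,0,0,0]
    - [0,0,-0.07,0,0,0]
    - [0,0,-0.06,0,0,0]
    - [0,0,0,0,0,0]
    - [0,0,0,0,0,0]

```text
time_s: 24.48
tcp_pos: [0.6524, 0.1681, 0.1216]
eef_rot: [180.0, 0.1, 4.6]
contact_force: [-0.6, -0.4, -2.1]
gripper_width: 0.0604
gripper_force: 25.0
```

```bash
python3 - <<'E'
from h import *; from plant import r
cv2.imwrite('pics/s6.png',cv2.resize(r.capture('scene')[100:320,240:560,::-1],(800,550)))
E
```

```text
(no output)
```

View pics/s6.png

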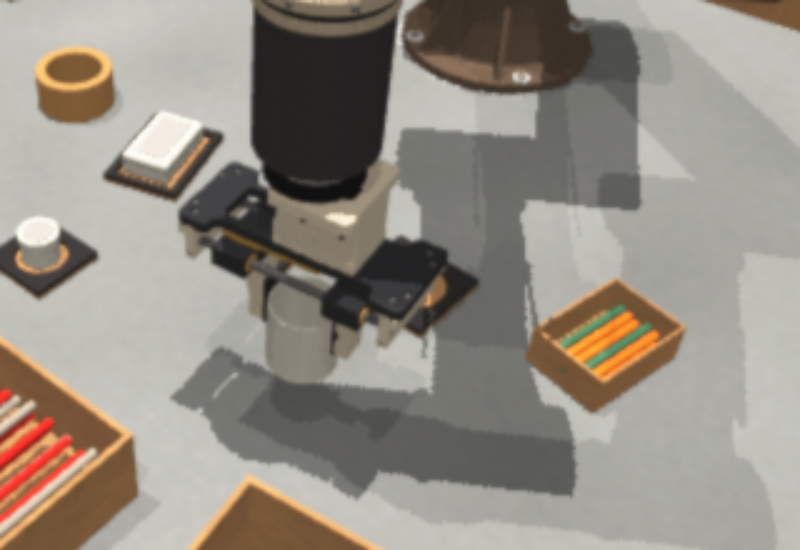

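The pot hangs upright, and the card and clip tins sit in their inserts. Carrying the pot to its insert.

Request:
carry_out:
  targets:
    - [-0.06,-0.002,0,0,0,0]
    - [-0.088,0,0,0,0,0]
    - [-0.088,0,0,0,0,0]
    - [-0.088,0,0,0,0,0]
    - [-0.087,0,0,0,0,0]

```text
time_s: 25.15
tcp_pos: [0.4464, 0.1518, 0.1214]
eef_rot: [179.9, 0.1, 4.6]
contact_force: [-0.2, 0.1, -1.4]
gripper_width: 0.0603
gripper_force: 25.0
```

Request:
carry_out:
  targets:
    - [0,0,0.04,0,0,0]
    - [0,0,0.05,0,0,0]
    - [0,0,0.04,0,0,0]
    - [0,0,0.01,0,0,0]
    - [0,0,0,0,0,0]

```text
time_s: 25.78
tcp_pos: [0.4481, 0.1524, 0.0522]
eef_rot: [179.9, 0.1, 4.7]
contact_force: [0.0, 0.3, -1.0]
gripper_width: 0.0602
gripper_force: 25.0
```

Request:
carry_out:
  targets:
    - [0,0,0.008,0,0,0]
    - [0,0,0.006,0,0,0]
    - [0,0,0.003,0,0,0]
    - [0,0,0,0,0,0]

```text
time_s: 26.28
tcp_pos: [0.4484, 0.1526, 0.0441]
eef_rot: [-180.0, -0.0, 4.7]
contact_force: [0.1, 0.1, -0.9]
gripper_width: 0.0605
gripper_force: 25.0
```

Request:
carry_out:
  targets:
    - [0,0,0.002,0,0,0]
    - [0,0,0.001,0,0,0]
    - [0,0,0,0,0,0]

```text
time_s: 26.65
tcp_pos: [0.4484, 0.1526, 0.0426]
eef_rot: [180.0, -0.0, 4.7]
contact_force: [-0.3, -0.4, -1.7]
gripper_width: 0.0607
gripper_force: 25.0
```

Request:
carry_out:
  targets:
    - [0,0,0,0,0,0]
    - [0,0,0,0,0,0]
    - [0,0,0,0,0,0]
    - [0,0,0,0,0,0]
    - [0,0,0,0,0,0]
  hand: 1

```text
time_s: 27.28
tcp_pos: [0.4483, 0.1526, 0.0426]
eef_rot: [-180.0, 0.0, 4.7]
contact_force: [-0.4, 1.0, -0.4]
gripper_width: 0.0874
gripper_force: 0.0
```

Request:
carry_out:
  targets:
    - [0,0,-0.03,0,0,0]
    - [0,0,-0.06,0,0,0]
    - [0,0,-0.07,0,0,0]
    - [0,0,-0.07,0,0,0]
    - [0,0,0,0,0,0]

```text
time_s: 27.9
tcp_pos: [0.4498, 0.1537, 0.1603]
eef_rot: [-179.8, -0.3, 4.7]
contact_force: [-0.2, -0.1, -0.6]
gripper_width: 0.0875
gripper_force: 0.0
```

Request:
carry_out:
  targets:
    - [0,-0.09,-0.04,0,0,0]
    - [0,-0.09,-0.04,0,0,0]
    - [0,-0.09,0,0,0,0]
    - [0,-0.09,0,0,0,0]
    - [0,-0.09,0,0,0,0]

```text
time_s: 28.52
tcp_pos: [0.4294, 0.3781, 0.1966]
eef_rot: [180.0, 0.1, 4.7]
contact_force: [0.5, -0.0, 0.1]
gripper_width: 0.0874
gripper_force: 0.0
```

```bash
python3 - <<'E'
from h import *; from plant import r
cv2.imwrite('pics/t7.png',cv2.resize(r.capture('top')[130:310,180:450,::-1],(800,533),interpolation=cv2.INTER_CUBIC))
cv2.imwrite('pics/s7.png',cv2.resize(r.capture('scene')[120:280,220:450,::-1],(800,556),interpolation=cv2.INTER_CUBIC))
E
```

```text
(no output)
```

View pics/t7.png

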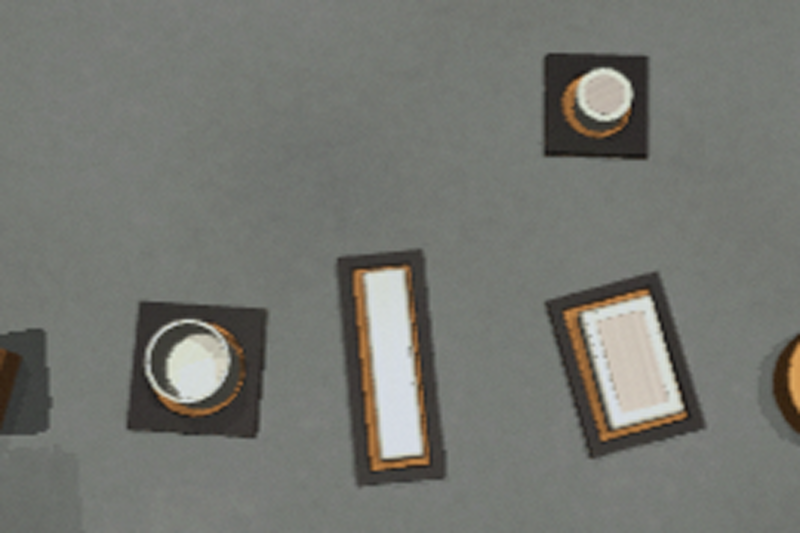

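View pics/s7.png

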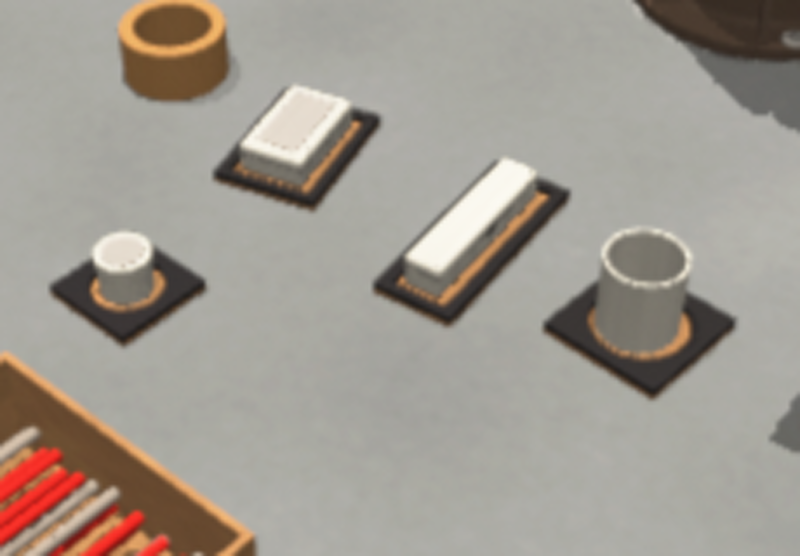

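Both views show all four items seated flat with brown floor margins: pot (190,360), pen case (395,365), card tin (630,360) and clip tin (603,95) in the top crop. The robot is clear, so I'm handing in.

```bash
python3 -c "
from plant import r
print(r.close_job())"
```

```text
the job is handed in; nothing more can be done
None
```

The pot, clip tin, pen case and card tin are each in their own inserts, upright and let go. Both final camera views show them seated flat, and the job was handed in after about 29 s.

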